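# Rotate the topping tubs at the burger station

## Robot

A 6-joint arm with a two-finger parallel gripper is mounted at the origin on the work surface. World frame = base frame: x ahead of the robot, y to its left, z up, the work surface at z = 0. Lengths are in m, angles in rad, forces in N, time in s.
With the tool pointing down it reaches from about 0.25 to 0.775 m from the base axis. Payload 4 kg.
Tool frame: the origin (TCP) lies at the very end of the fingers, on their centre line; the grasp point (between the pads) lies 19 mm behind it; z points along the fingers, y is the line along which they close (so a half turn about z gives the same grasp; the last joint's range is limited). The gripper opens to 94 mm and grips with 3 to 60 N. Pads are 16 mm wide; open, the fingers measure 119 mm over their backs; the gripper's body (75 mm by 177 mm) begins 78 mm behind the grasp point.
Start: joints at [1.136, 0.087, 1.371, -0, 1.684, -0.103], TCP at [0.179, 0.52, 0.178] pointing down, gripper open.
Joint ranges: [-3.1, 3.1], [-0.76, 2.03], [0.27, 2.55], [-1.08, 4.22], [0.17, 2.65], [-2.57, 2.57]. Speed limits (rad/s): [2.79, 2.79, 3.14, 3.14, 3.14, 3.14].

## Interface

Orientations are given as [roll, pitch, yaw] about the fixed x, y, z axes, in that order (R = Rz(yaw) Ry(pitch) Rx(roll)).
In Python, from bench import robot gives the robot as it stands. The module is installed in compiled form; this text tells all that it offers.
- The arm moves only by the tool move_arm, never from a script. Its argument "deltas" is one flat list of numbers, 7 for each row, row after row: the turn, a rotation vector about the tool's x, y, z in rad, then the shift along the tool's x, y, z in cm, then the closure, from -1 (fully open) to 1 (shut). A call has 1 to 8 rows; each row is the pose to reach, as a shift and turn from the pose commanded when the call began, along the tool's axes at that moment; what a row does not reach only later rows make up. A row lasts 1/10 s, in which the tool goes at most 50 mm and 8.59 degrees, less where a joint would pass 70% of its speed; a pose out of reach is approached as far as the arm can. A call with a gripper value outside its range is refused whole. The fingers move at their own pace and stop on an object; the grip force is fixed at half the most. Time passes only in rows, so rows that repeat a pose let the fingers close. It gives the time, the measured TCP pose, the force, the opening and the grip force at its end, in the units of the state.
- robot.get_obs(): the state, without advancing time (a new reading comes with each control period).
- robot.snapshot(name): name is "scene" or "top"; returns a dict with "image" (400x640x3 uint8, red, green, blue), "depth" (400x640 float32, m along the optical axis (not along the pixel's ray), 0 where there is no reading), "fov_y" (degrees; the focal length in pixels is half the picture's height over the tangent of half this angle, whatever the lens; pixels are square), "cx", "cy" (the principal point, pixels), "origin" and "orientation" of the camera in the world. Camera axes: x right, y up, looking along -z (the intrinsics and any distortion apply to the point x, -y, -z); pixel columns grow to the right and rows downward; lengths in m; the calibration is good to about 2 mm. A picture is of the moment at which its call begins.
- robot.close_job(): hands the job in; it is judged then, once.
The state is a dict: "time": time; "joint_positions": joint angles; "qvel": joint speeds; "joint_torque": joint torques, N m; "tool_pos": TCP position; "ee_rot": TCP orientation; "wrist_force": force on the tool from outside, world axes, zero at the start; "wrist_torque": the same for the moment, N m; "width": finger opening in m; "finger_force": force on a finger pad.
Only numpy, scipy, OpenCV 4.12 (cv2) and the standard library are available. Lean on these libraries where they do the work, as an engineer would, in place of code of your own. Each camera call takes 0.05 s, during which the arm holds its last target. There are 200 camera calls.

## Task

Move the topping tubs round in their frame, sliding one at a time and never lifting them: first the red tub into the empty orange place, then the yellow tub into the place red has left, then the green tub into the place yellow has left. Slide each one fully home until you feel the rubber stop bar ahead of it, and before letting go press it there for half a second with about 8 N, never more than 15 N. Leave the other things on the counter where they are.

Things in the scene. Friction and masses are not known exactly. Their poses are not given: they have to be found in the camera images.
- frame: square aluminium guide frame fixed to the counter, 224 x 224 mm outside, walls 8 mm thick, 40 mm high, open on top; 2 x 2 tub places without dividers, one empty. Origin: its centre at counter height; x and y parallel to its walls (x away from the robot at yaw 0), z up. A tub slid from one place to the next travels 84 to 96 mm before it meets a stop bar, with 0.3 to 2 N of friction
- bars (a point): frame's centre, 41 mm up: mid-height of four black rubber stop bars, one inside each wall, 150 mm long, 30 to 52 mm high, which meet the lids' edges. Each bar's face stands anywhere from 81 to 93 mm from this centre; that setting is not measured and must be felt. A bar yields like a stiff spring, 9 N per mm, 5 mm at most, and pushes the tub back as much when let go
- red_tub: square white topping tub with a red lid, loose, about 0.25 to 0.5 kg, standing on the counter inside the frame, its sides parallel to the frame's. Origin: centre of its underside; z up. Tub 70 x 70 x 42 mm high, lid 76 x 76 mm from 42 to 52 mm high, square grip knob 20 x 20 mm (sides parallel to the lid's) on the lid's centre from 52 to 80 mm high
- yellow_tub: square white topping tub with a yellow lid, loose, about 0.25 to 0.5 kg, standing on the counter inside the frame, its sides parallel to the frame's. Origin: centre of its underside; z up. Tub 70 x 70 x 42 mm high, lid 76 x 76 mm from 42 to 52 mm high, square grip knob 20 x 20 mm (sides parallel to the lid's) on the lid's centre from 52 to 80 mm high
- green_tub: square white topping tub with a green lid, loose, about 0.25 to 0.5 kg, standing on the counter inside the frame, its sides parallel to the frame's. Origin: centre of its underside; z up. Tub 70 x 70 x 42 mm high, lid 76 x 76 mm from 42 to 52 mm high, square grip knob 20 x 20 mm (sides parallel to the lid's) on the lid's centre from 52 to 80 mm high
- mark: orange square inlay 74 x 74 mm, flat on the floor of the place that is empty at the start (the serving place); origin at its centre, axes as the frame. It does not hinder sliding. The yellow tub starts diagonally across from it; the red and the green tub in the two places beside it
- place_near_right (a point): centre, at counter height, of the frame's near right place (-41 mm in the frame's x, -41 mm in its y); a tub slid home against a bar rests 2 to 14 mm further out towards that bar
- place_far_left (a point): centre, at counter height, of the frame's far left place (+41 mm in the frame's x, +41 mm in its y); a tub slid home against a bar rests 2 to 14 mm further out towards that bar
- place_near_left (a point): centre, at counter height, of the frame's near left place (-41 mm in the frame's x, +41 mm in its y); a tub slid home against a bar rests 2 to 14 mm further out towards that bar
- place_far_right (a point): centre, at counter height, of the frame's far right place (+41 mm in the frame's x, -41 mm in its y); a tub slid home against a bar rests 2 to 14 mm further out towards that bar
- bowl: bystander: blue ceramic bowl, 110 mm across, 55 mm high, beside the frame; origin under its centre
- crumb_scoop: bystander: flat scoop with wooden handle, 150 mm long, 40 mm wide, 8 mm high, lying beside the frame; origin about mid-length, underside
- cheese_pack: bystander: yellow cheese pack 90 x 160 x 30 mm high, beyond the frame; origin under its centre
- bun: bystander: burger bun, 104 mm across, 52 mm high, on the wooden board; origin under its centre
- sauce: bystander: red sauce bottle, 56 mm across, 150 mm high; origin under its centre
- pan: bystander: black frying pan 220 mm across, 45 mm high, handle reaching 260 mm from its centre; origin under the pan's centre
- pickle_jar: bystander: green glass jar, 70 mm across, 100 mm high; origin under its centre
Things that resemble listed ones, but are neither listed nor needed, are in the scene too. What is shaped like the red_tub but pink is not meant. What is shaped like the green_tub but pink is not meant.

How it is judged:
By the outcome, as a careful person would: the job done as asked, in the order asked, and still so for the second after the job is handed in, with the robot touching nothing.
It also fails if it takes over 61 s, if anything falls off the work surface, if the arm or the gripper's body presses on something with over 40 N, if the wrist force passes 120 N, or if a joint passes its speed limit or range.

## Working session

There is one attempt and no reset: what is moved stays moved. The work goes in short steps, Python scripts to look and compute and a tool call to move; the robot and the scene stay as the last step left them, time stands still between calls to the robot, and variables do not carry over. Pictures are saved under pics/ and viewed, at most 10 in all, crops included, and the job is handed in when it is done.

Besides the shell and the picture viewer there is one more tool, called after "Request:" as name(argument=value, ...) on one line, values as JSON. move_arm: Moves the arm, as the interface text tells. Its arguments: {"type":"object","properties":{"deltas":{"type":"array","items":{"type":"number"}}},"required":["deltas"]}

```bash
mkdir -p pics; python3 - <<'E'
from bench import robot
import cv2, pickle, numpy as np
for n in ("scene","top"):
    s=robot.snapshot(n); pickle.dump(s,open(n+".pkl","wb"))
    cv2.imwrite(f"pics/{n}0.png",s["image"][:,:,::-1])
    print({k:v for k,v in s.items() if k not in("image","depth")})
o=robot.get_obs(); print(o)
E
```

```text
{'fov_y': 43.67636700319577, 'cx': 325.2976278324908, 'cy': 192.90032728442654, 'origin': array([1.59806669, 0.53930826, 0.80094594]), 'orientation': array([ 1.01865622, -0.00940428,  2.03128873])}
{'fov_y': 57.59196662476046, 'cx': 324.6761447039498, 'cy': 199.4367704402137, 'origin': array([0.37916073, 0.02254101, 1.06280136]), 'orientation': array([ 0.17142562, -0.03206447, -1.55003599])}
{'time': 0.1, 'joint_positions': array([ 1.13590454e+00,  8.78788499e-02,  1.37208277e+00, -1.91080118e-05,
        1.68363394e+00, -1.03072341e-01]), 'qvel': array([-0.00128248, -0.00207125, -0.00387137, -0.00052962, -0.00173697,
        0.00020846]), 'joint_torque': array([ 1.79206072e-03, -3.41250122e+01, -3.03303301e+01,  7.19632977e-02,
        3.03602626e-02, -8.56782344e-05]), 'tool_pos': array([0.17893124, 0.51949203, 0.17713285]), 'ee_rot': array([-3.13959842e+00, -1.87189335e-04,  2.80977089e+00]), 'wrist_force': array([0.45663817, 0.62559476, 0.4505277 ]), 'wrist_torque': array([-0.01402026,  0.01211708,  0.00599975]), 'finger_force': 0.0, 'width': 0.09437575927038508}
```

View pics/top0.png

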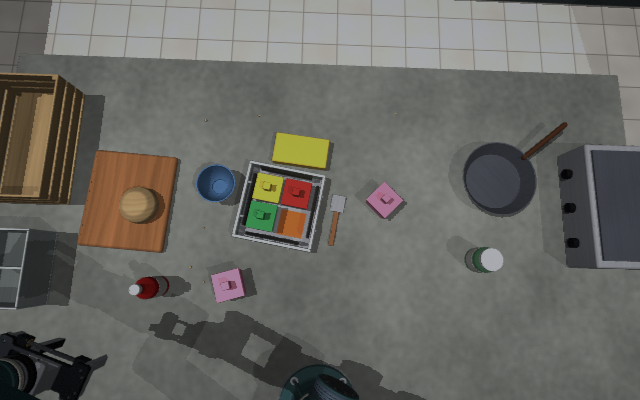

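View pics/scene0.png

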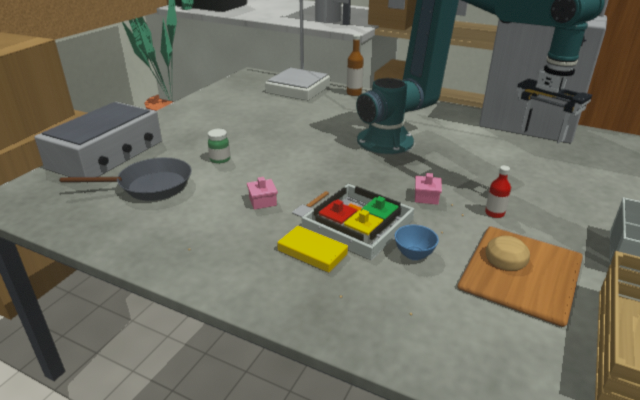

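The top view shows the frame around px (279,206). Yellow is far-left (267,187), red far-right (296,192), green near-left (262,214), and the orange place is near-right (291,222). The scene view agrees, and the two pink tubs are decoys outside the frame.

```bash
cat > h.py <<'E'
import numpy as np, cv2
from scipy.spatial.transform import Rotation as R
def rays(s):
    h,w=s["depth"].shape; f=h/2/np.tan(np.radians(s["fov_y"]/2))
    u,v=np.meshgrid(np.arange(w),np.arange(h))
    d=np.stack([(u-s["cx"])/f,-(v-s["cy"])/f,-np.ones((h,w))],-1)
    return d@R.from_euler("xyz",s["orientation"]).as_matrix().T
def plane(s,z):
    d=rays(s); return s["origin"]+d*((z-s["origin"][2])/d[...,2])[...,None]
def cloud(s): return s["origin"]+rays(s)*s["depth"][...,None]
def mask(s,c):
    H=cv2.cvtColor(s["image"],cv2.COLOR_RGB2HSV); h,sa,v=[H[...,i].astype(int) for i in range(3)]
    r={"red":(h<5)|(h>174),"orange":(h>=6)&(h<18),"yellow":(h>=22)&(h<35),"green":(h>=50)&(h<85)}[c]
    return r&(sa>150)&(v>60)
E
python3 - <<'E'
import pickle; from h import *
for n in ("top","scene"):
    s=pickle.load(open(n+".pkl","rb")); C=cloud(s)
    near=np.hypot(C[...,0]-.40,C[...,1]-.13)<.17
    print(n)
    for c in ("red","yellow","green","orange"):
        m=mask(s,c)&near
        z=C[...,2]
        if c=="orange": p=plane(s,0.0)[m]; print(c,m.sum(),np.median(z[m]),p.mean(0),cv2.minAreaRect((p[:,:2]*1000).astype(np.float32))); continue
        k=m&(z>.066); l=m&(z>.042)&(z<.062)&(C[...,0]<.55)
        if l.sum()<10: print(c,m.sum(),l.sum()); continue
        P=plane(s,.052)[l]; print(c,"lid",l.sum(),np.median(z[l]),cv2.minAreaRect((P[:,:2]*1000).astype(np.float32)))
        kk=k&(z>.074)
        if kk.sum()>3: print("  knob",kk.sum(),np.median(z[kk]),plane(s,.08)[kk].mean(0).round(4))
    # frame top: grey bright, z 0.03..0.046
    H=cv2.cvtColor(s["image"],cv2.COLOR_RGB2HSV)
    m=near&(H[...,1]<40)&(H[...,2]>135)&(abs(C[...,2]-.04)<.008)
    m8=m.astype(np.uint8); nn,lab,st,_=cv2.connectedComponentsWithStats(m8); b=1+np.argmax(st[1:,4])
    P=plane(s,.04)[lab==b]; print("frame",len(P),cv2.minAreaRect((P[:,:2]*1000).astype(np.float32)))
s=pickle.load(open("top.pkl","rb"))
cv2.imwrite("pics/c.png",cv2.resize(s["image"][150:260,220:350,::-1],None,fx=5,fy=5,interpolation=cv2.INTER_NEAREST))
E
```

```text
top
red lid 152 0.05208414338891121 ((539.7894287109375, 79.7024154663086), (73.65069580078125, 20.183826446533203), 88.271484375)
  knob 6 0.5715128946649369 [0.5266 0.1335 0.08  ]
yellow lid 33 0.05200848016488657 ((546.4310302734375, 145.66122436523438), (5.693181991577148, 42.008358001708984), 1.5045523643493652)
  knob 10 1.0628013600430901 [0.6651 0.0712 0.08  ]
green lid 200 0.052362130969025644 ((505.1978759765625, 170.20468139648438), (74.7179946899414, 70.70838928222656), 79.31114959716797)
  knob 32 0.08036505705824298 [0.5071 0.1686 0.08  ]
orange 616 0.0014048351762776523 [0.49081821 0.08905663 0.        ] ((490.9652099609375, 88.87648010253906), (72.21390533447266, 72.32685852050781), 80.03292083740234)
frame 334 ((484.2988586425781, 132.2598876953125), (223.92349243164062, 117.30450439453125), 81.21725463867188)
scene
red lid 27 0.05253115215932469 ((545.7047119140625, 77.87191009521484), (75.05301666259766, 17.271249771118164), 73.42478942871094)
yellow 59 8
green lid 356 0.05382746074088052 ((501.15472412109375, 172.2534637451172), (76.67613983154297, 87.40193176269531), 80.34042358398438)
  knob 44 0.08076335197890638 [0.5086 0.1713 0.08  ]
orange 60 0.005797955448537562 [ 4.59691152e-01  6.13846318e-02 -1.85037171e-18] ((452.9535827636719, 32.22607421875), (136.18321228027344, 43.383872985839844), 68.39066314697266)
frame 100 ((483.6816711425781, 240.37039184570312), (99.69196319580078, 38.498504638671875), 12.386167526245117)
```

View pics/c.png

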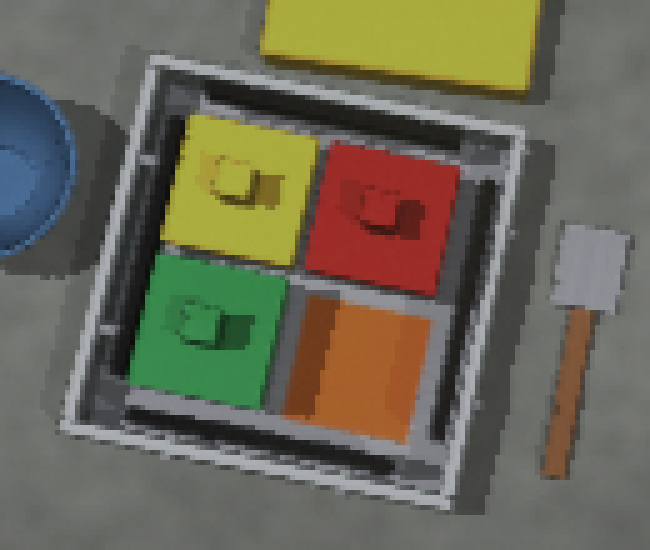

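The crop shows the frame turned about -11°. Each lid has its knob in the middle, and the orange place is clear. My search circle was off-centre, so I'll repeat with it centred on the frame.

```bash
cat > meas.py <<'E'
from h import *
def meas(s,ctr=(.535,.127),verbose=True):
    C=cloud(s); z=C[...,2]; near=(np.hypot(C[...,0]-ctr[0],C[...,1]-ctr[1])<.19)
    rect=lambda P:cv2.minAreaRect((P[:,:2]*1000).astype(np.float32))
    for c in ("red","yellow","green","orange"):
        m=mask(s,c)&near
        if c=="yellow": m&=(z>.042)
        if c=="orange": print(c,rect(plane(s,0)[m])); continue
        n,lab,st,_=cv2.connectedComponentsWithStats((m&(z<.062)).astype(np.uint8)); b=1+np.argmax(st[1:,4])
        P=plane(s,.052)[lab==b]; k=m&(z>.076)
        print(c,"lid",len(P),np.median(z[lab==b]).round(4),rect(P),"knob",k.sum(),plane(s,.08)[k].mean(0).round(4) if k.any() else "")
    H=cv2.cvtColor(s["image"],cv2.COLOR_RGB2HSV)
    m=near&(H[...,1]<40)&(H[...,2]>135)&(abs(z-.04)<.006)
    P=plane(s,.04)[m]; print("frame",len(P),rect(P))
E
python3 - <<'E'
import pickle; from meas import *
for n in ("top","scene"):
    s=pickle.load(open(n+".pkl","rb")); print(n); meas(s)
o=R.from_euler("xyz",[-3.13959842e+00, -1.87189335e-04,  2.80977089e+00]).as_matrix(); print(o.round(4))
E
```

```text
top
red lid 637 0.0522 ((570.5284423828125, 74.88519287109375), (75.35565185546875, 74.7563705444336), 80.02284240722656) knob 54 [0.5659 0.0812 0.08  ]
yellow lid 639 0.0521 ((584.4512939453125, 155.6826629638672), (76.39060974121094, 74.19937133789062), 80.03133392333984) knob 63 [0.5975 0.142  0.08  ]
green lid 71 0.0523 ((530.80517578125, 185.83213806152344), (30.520755767822266, 39.0561637878418), 6.728525161743164) knob 31 [0.507  0.1689 0.08  ]
orange ((490.9652099609375, 88.87648010253906), (72.21390533447266, 72.32685852050781), 80.03292083740234)
frame 659 ((536.404541015625, 123.23372650146484), (222.23316955566406, 225.2386474609375), 80.0193862915039)
scene
red lid 394 0.0535 ((573.9302978515625, 74.91975402832031), (80.84173583984375, 82.93326568603516), 80.81623077392578) knob 41 [0.5737 0.0764 0.08  ]
yellow lid 485 0.0536 ((584.6394653320312, 157.28076171875), (80.64691925048828, 93.51171112060547), 79.6507568359375) knob 44 [0.5884 0.1568 0.08  ]
green lid 357 0.0538 ((500.8103942871094, 171.50787353515625), (78.04179382324219, 87.69202423095703), 80.95942687988281) knob 40 [0.5074 0.171  0.08  ]
orange ((491.8986511230469, 22.49654769897461), (133.76119995117188, 102.13494873046875), 78.78019714355469)
frame 481 ((538.1561889648438, 123.54348754882812), (226.7250213623047, 227.5552978515625), 79.98362731933594)
[[-9.455e-01  3.258e-01 -8.000e-04]
 [ 3.258e-01  9.454e-01 -1.800e-03]
 [ 2.000e-04 -2.000e-03 -1.000e+00]]
```

Top-view measurements agree with the model: frame centre is (0.5365, 0.1233) with yaw -10°, and the lids are about 75 mm square and sit within 2 mm of the place centres. Now I'm moving to above red at (0.570, 0.0755).

Request:
move_arm(deltas=[0,0,-0.157,-51.4,-29.2,0,0,0,0,-0.157,-51.4,-29.2,0,0,0,0,-0.157,-51.4,-29.2,0,0,0,0,-0.157,-51.4,-29.2,0,0,0,0,-0.157,-51.4,-29.2,0,0,0,0,-0.157,-51.4,-29.2,0,0,0,0,-0.157,-51.4,-29.2,0,0,0,0,-0.157,-51.4,-29.2,0,0])

```text
time: 0.9
tool_pos: [0.442, 0.2208, 0.1778]
ee_rot: [3.142, -0.0, 2.967]
wrist_force: [0.3, 0.5, 0.0]
width: 0.0467
finger_force: 0.0
```

Request:
move_arm(deltas=[0,0,0,-15.1,-12.0,2,0,0,0,0,-15.1,-12.0,4,0,0,0,0,-15.1,-12.0,6,0,0,0,0,-15.1,-12.0,7,0,0,0,0,-15.1,-12.0,7,0,0,0,0,-15.1,-12.0,7,0,0,0,0,-15.1,-12.0,7,0,0,0,0,-15.1,-12.0,7,0])

```text
time: 1.7
tool_pos: [0.5692, 0.0797, 0.1099]
ee_rot: [3.141, 0.002, 2.969]
wrist_force: [-0.5, -0.4, -0.4]
width: 0.0472
finger_force: 0.0
```

```bash
python3 - <<'E'
from bench import robot; from h import *
print(robot.get_obs())
a=robot.snapshot("top"); b=robot.snapshot("scene")
z=np.hstack([cv2.resize(a["image"][140:260,220:350],(390,360)),cv2.resize(b["image"][140:260,280:410],(390,360))])
cv2.imwrite("pics/p1.png",z[...,::-1])
E
```

```text
{'time': 1.7, 'joint_positions': array([ 4.00362865e-02,  1.62649360e-01,  1.42247108e+00,  5.37413215e-04,
        1.55396972e+00, -1.35785061e+00]), 'qvel': array([ 0.00567911, -0.00540864, -0.00158509, -0.00246213, -0.00351024,
        0.00050639]), 'joint_torque': array([-4.13729427e-01, -3.58331752e+01, -2.92810750e+01, -2.05545814e-02,
        6.68142247e-02,  2.34439758e-03]), 'tool_pos': array([0.56922819, 0.0796506 , 0.1098916 ]), 'ee_rot': array([3.14053856e+00, 2.33239644e-03, 2.96867363e+00]), 'wrist_force': array([-0.47743821, -0.39102171, -0.41267161]), 'wrist_torque': array([-0.01237381, -0.00114964,  0.0050032 ]), 'finger_force': 0.0, 'width': 0.04723106346685737}
```

View pics/p1.png

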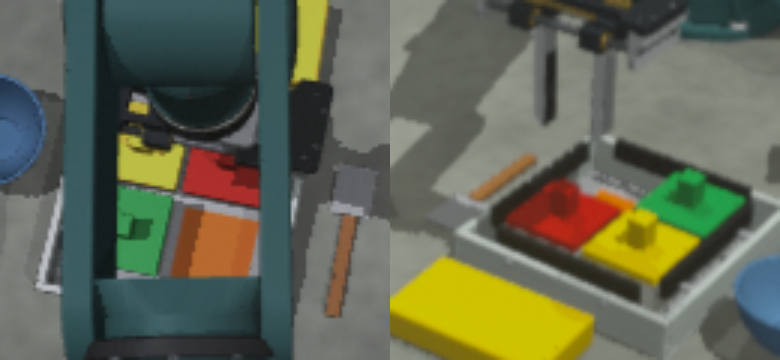

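```bash
python3 - <<'E'
from bench import robot; from h import *
s=robot.snapshot("scene")
o=robot.get_obs()
def px(p):
    d=R.from_euler("xyz",s["orientation"]).as_matrix().T@(np.array(p)-s["origin"]); f=200/np.tan(np.radians(s["fov_y"]/2))
    return np.array([s["cx"]+f*d[0]/-d[2], s["cy"]+f*d[1]/d[2]])
t=o["tool_pos"]; Rm=R.from_euler("xyz",o["ee_rot"]).as_matrix()
for k in (-.03,0,.03): print(k,px(t+Rm[:,1]*k))
print("knob",px([.5697,.0758,.08]), "knob meas")
im=s["image"][90:260,260:430].copy()
for k in (-.0235,.0235): 
    u,v=px(t+Rm[:,1]*k); im[int(v)-90,int(u)-260]=[255,0,255]
cv2.imwrite("pics/p2.png",cv2.resize(im,(595,595),interpolation=cv2.INTER_NEAREST)[...,::-1])
E
```

```text
-0.03 [330.72731934 188.71906189]
0 [339.92022031 192.25506998]
0.03 [349.32436613 195.87233246]
knob [338.34716869 201.43521083] knob meas
```

View pics/p2.png

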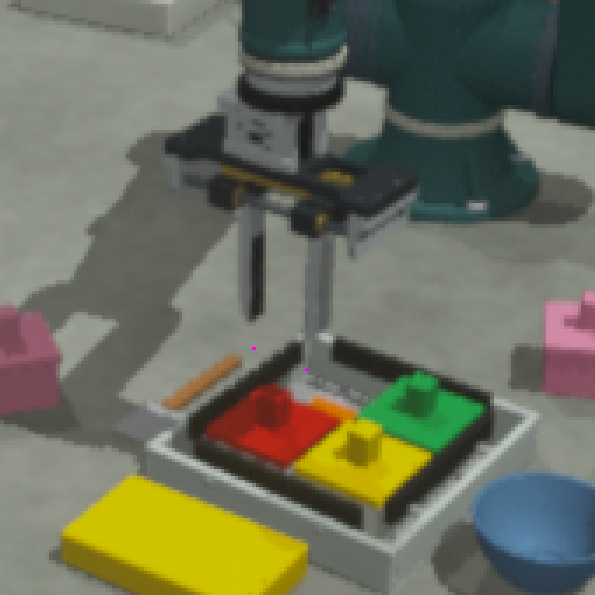

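The projected TCP points (magenta, crop (254,348) and (306,370)) fall about 8 px below the visible left fingertip at crop (255,320). The knob projects correctly, so I'll check the fingertips with depth.

```bash
python3 - <<'E'
from bench import robot; from h import *
np.set_printoptions(precision=4,suppress=True,linewidth=150)
s=robot.snapshot("scene"); C=cloud(s)
for u in (331,334,347,349,351):
    print(u)
    for v in range(172,198,2): print(v,C[v,u],s["image"][v,u])
t=robot.snapshot("top"); D=cloud(t)
m=(np.hypot(D[...,0]-.57,D[...,1]-.08)<.1)&(D[...,2]>.085)&(D[...,2]<.17)
print(m.sum(), D[m][:12])
E
```

```text
331
172 [0.5777 0.0563 0.1693] [86 88 86]
174 [0.572  0.0537 0.1599] [77 79 78]
176 [0.5698 0.0527 0.1525] [63 64 61]
178 [0.5751 0.0553 0.1498] [63 64 62]
180 [0.5712 0.0536 0.1413] [64 66 63]
182 [ 0.362  -0.0452 -0.0004] [118 121 112]
184 [ 0.3798 -0.0367  0.0039] [137 140 130]
186 [ 0.3914 -0.0311  0.0043] [138 142 130]
188 [ 0.4009 -0.0265  0.0034] [140 143 132]
190 [ 0.4064 -0.0237 -0.0001] [134 139 127]
192 [ 0.4233 -0.0156  0.0041] [140 143 132]
194 [ 0.4292 -0.0128  0.001 ] [143 147 135]
196 [0.514  0.0274 0.0524] [76 77 69]
334
172 [0.5607 0.0569 0.161 ] [51 52 47]
174 [0.5614 0.0574 0.1555] [59 60 55]
176 [0.5636 0.0585 0.1508] [57 58 52]
178 [0.5629 0.0583 0.1444] [58 59 54]
180 [ 0.3493 -0.0408  0.0015] [114 118 107]
182 [ 0.3567 -0.0372 -0.001 ] [136 139 128]
184 [ 0.3675 -0.032  -0.0013] [137 141 130]
186 [ 0.3832 -0.0246  0.0017] [136 139 129]
188 [ 0.3938 -0.0195  0.0015] [139 142 131]
190 [ 0.4036 -0.0149  0.0008] [138 141 130]
192 [ 0.4143 -0.0097  0.0009] [134 137 127]
194 [0.5064 0.0331 0.0565] [77 78 72]
196 [0.5074 0.0337 0.0506] [44 44 37]
347
172 [0.5829 0.10
[... 893 characters left out ...]
84 0.0416 0.0246] [102 108 102]
192 [0.4161 0.0409 0.0161] [100 106  99]
194 [0.4172 0.0416 0.0098] [ 98 103  97]
196 [0.4138 0.0404 0.0005] [ 98 103  99]
351
172 [0.5836 0.1147 0.1873] [83 85 84]
174 [0.5813 0.114  0.1802] [86 88 86]
176 [0.5802 0.1138 0.1737] [88 90 88]
178 [0.5829 0.1152 0.1696] [89 91 89]
180 [0.5827 0.1153 0.1637] [88 90 89]
182 [0.5807 0.1147 0.1566] [87 90 89]
184 [0.5794 0.1144 0.1499] [104 107 104]
186 [0.4223 0.0491 0.0427] [150 157 151]
188 [0.4188 0.0479 0.0335] [102 107 102]
190 [0.4187 0.0482 0.0266] [101 107 100]
192 [0.421  0.0494 0.0211] [101 107 100]
194 [0.4188 0.0488 0.0127] [ 99 104  98]
196 [0.4174 0.0485 0.0048] [ 98 103  97]
1 [[0.5646 0.1072 0.1369]]
```

Depth puts the fingertips at z≈0.14, though the TCP reads 0.110; x and y agree. I'll check whether the same offset shows in the starting picture, and take a fresh reading.

```bash
python3 - <<'E'
from bench import robot; from h import *
import pickle
np.set_printoptions(precision=4,suppress=True,linewidth=150)
o=robot.get_obs(); print(o["time"],o["tool_pos"],o["ee_rot"],o["joint_positions"])
def low(s,t,r=.07):
    C=cloud(s); m=(np.hypot(C[...,0]-t[0],C[...,1]-t[1])<r)&(C[...,2]>.09)&(C[...,2]<.4)
    m=cv2.erode(m.astype(np.uint8),np.ones((2,2)))>0
    P=C[m]; P=P[np.argsort(P[:,2])]; print(len(P)); print(P[:8])
print("initial reported .179 .519 .177")
for n in("scene","top"): print(n); low(pickle.load(open(n+".pkl","rb")),(.179,.519))
print("now"); s=robot.snapshot("scene"); low(s,o["tool_pos"])
E
```

```text
1.95 [0.5692 0.079  0.1092] [3.1412 0.0015 2.9681] [ 0.0392  0.1635  1.423   0.0001  1.5535 -1.3581]
initial reported .179 .519 .177
scene
1375
[[0.165  0.4744 0.2064]
 [0.1665 0.4719 0.2065]
 [0.2024 0.5656 0.2079]
 [0.1625 0.4763 0.2089]
 [0.1556 0.478  0.2096]
 [0.1714 0.4715 0.2115]
 [0.1716 0.4741 0.2121]
 [0.2044 0.5674 0.2122]]
top
2296
[[0.1893 0.5679 0.2035]
 [0.2021 0.5644 0.2049]
 [0.1938 0.5652 0.2053]
 [0.1981 0.5634 0.2057]
 [0.1918 0.5667 0.2057]
 [0.2005 0.5627 0.2072]
 [0.1964 0.5641 0.2074]
 [0.1906 0.5662 0.2095]]
now
2310
[[0.5592 0.0566 0.139 ]
 [0.5683 0.0551 0.1402]
 [0.5671 0.0575 0.1402]
 [0.5743 0.0551 0.1402]
 [0.5656 0.0538 0.1415]
 [0.5727 0.0543 0.1422]
 [0.5657 0.0568 0.1423]
 [0.5604 0.0572 0.1428]]
```

Both cameras and both poses give the same result: the tips sit about 28 mm above the reported TCP. Before trusting that, I'll lower to a reported z of 0.058 and close. If the reading is right the fingers will stop at 20 mm, and if the cameras are right they will close on nothing.

Request:
move_arm(deltas=[0,0,0,0,-0.1,2,0,0,0,0,0,-0.1,4,0,0,0,0,0,-0.1,5,0,0,0,0,0,-0.1,5,0,0,0,0,0,-0.1,5,0.65,0,0,0,0,-0.1,5,0.65,0,0,0,0,-0.1,5,0.65,0,0,0,0,-0.1,5,0.65])

```text
time: 2.8
tool_pos: [0.5695, 0.0772, 0.0591]
ee_rot: [3.141, 0.001, 2.967]
wrist_force: [0.5, 0.4, 0.2]
width: 0.0192
finger_force: 0.0
```

```bash
python3 - <<'E'
from bench import robot; from h import *
np.set_printoptions(precision=4,suppress=True,linewidth=150)
s=robot.snapshot("scene"); o=robot.get_obs(); print({k:o[k] for k in("time","tool_pos","wrist_force","width","finger_force")})
cv2.imwrite("pics/p3.png",cv2.resize(s["image"][90:260,260:430],(595,595),interpolation=cv2.INTER_NEAREST)[...,::-1])
E
```

```text
{'time': 2.85, 'tool_pos': array([0.5694, 0.0772, 0.0589]), 'wrist_force': array([0.2376, 0.2777, 0.6108]), 'width': 0.01712283774242552, 'finger_force': 0.0}
```

View pics/p3.png

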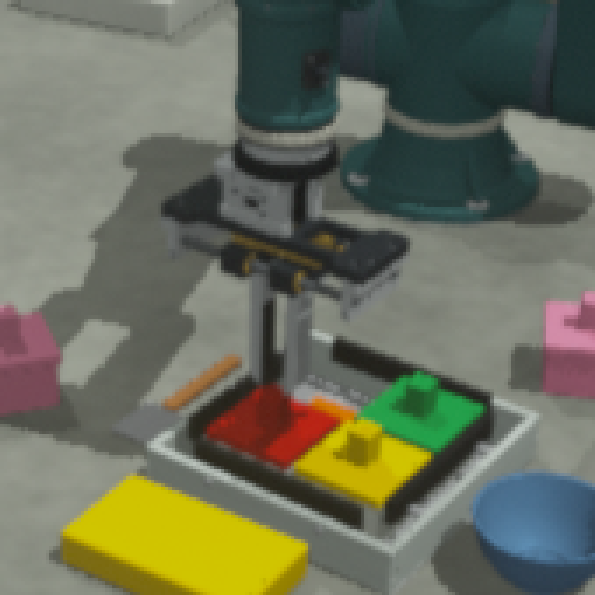

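The width passed 20 mm with no force, so the fingers closed in air above the knob. The cameras are right: true tip z ≈ reported + 0.028. I'll reopen, go down to a true tip z ≈ 0.057, and grip.

Request:
move_arm(deltas=[0,0,0,0,0,-0.5,-0.3,0,0,0,0,0,-0.5,-0.3,0,0,0,0,0,-0.5,-0.3,0,0,0,0,0,-0.5,-0.3,0,0,0,0,0,1,-0.1,0,0,0,0,0,2.2,-0.1,0,0,0,0,0,2.7,-0.1,0,0,0,0,0,2.9,-0.1])

```text
time: 3.65
tool_pos: [0.5677, 0.0772, 0.0271]
ee_rot: [-3.141, -0.003, 2.967]
wrist_force: [-0.4, -0.0, -0.1]
width: 0.0516
finger_force: 0.0
```

Request:
move_arm(deltas=[0,0,0,0,0,0,1,0,0,0,0,0,0,1,0,0,0,0,0,0,1,0,0,0,0,0,0,1,0,0,0,0,0,0,1,0,0,0,0,0,0,1,0,0,0,0,0,0,1])

```text
time: 4.35
tool_pos: [0.5694, 0.0769, 0.0298]
ee_rot: [-3.141, 0.001, 2.967]
wrist_force: [-0.9, -1.6, 2.5]
width: 0.02
finger_force: 30.0
```

Gripped at 20 mm with 30 N. Before sliding, I'll get a rough bar-face estimate from the stored top picture so I know where to slow down. The stop itself will still be found by feel.

```bash
python3 - <<'E'
import pickle; from h import *
np.set_printoptions(precision=0,suppress=True,linewidth=220)
s=pickle.load(open("top.pkl","rb")); f=200/np.tan(np.radians(s["fov_y"]/2)); W=R.from_euler("xyz",s["orientation"]).as_matrix()
c,q=np.cos(-np.radians(10)),np.sin(-np.radians(10))
def samp(fx,fy,z):
    p=np.stack([.5365+c*fx-q*fy,.1233+q*fx+c*fy,np.full_like(fx,z)],-1)-s["origin"]; d=p@W
    u=(s["cx"]+f*d[...,0]/-d[...,2]).astype(np.float32); v=(s["cy"]+f*d[...,1]/d[...,2]).astype(np.float32)
    return cv2.remap(cv2.cvtColor(s["image"],cv2.COLOR_RGB2GRAY).astype(np.float32),u,v,cv2.INTER_LINEAR)
r=np.arange(76,114,1.)/1000; l=np.arange(-65,66,2.)/1000
A,B=np.meshgrid(r,l)
print(np.arange(76,114))
for n,(x,y) in {"near":(-A,B),"far":(A,B),"right":(B,-A),"left":(B,A)}.items():
    for h in (0,1): k=slice(0,33) if h==0 else slice(33,None); print(n,"-+"[h],samp(x,y,.052)[k].mean(0))
E
```

```text
[ 76  77  78  79  80  81  82  83  84  85  86  87  88  89  90  91  92  93  94  95  96  97  98  99 100 101 102 103 104 105 106 107 108 109 110 111 112 113]
near - [103. 107. 113. 120. 127. 132. 134. 134. 133. 131. 124. 108.  84.  58.  40.  32.  30.  29.  30.  32.  37.  46.  64.  87. 103. 104. 102. 111. 135. 158. 169. 171. 167. 154. 130. 107.  97.  99.]
near + [ 99.  97. 104. 117. 129. 135. 136. 136. 135. 134. 127. 112.  87.  59.  39.  30.  27.  26.  27.  29.  33.  44.  62.  85. 101. 106. 105. 114. 136. 159. 169. 171. 167. 153. 129. 105.  96. 101.]
far - [ 79.  80.  81.  85.  94. 105. 114. 114. 106.  96.  86.  72.  56.  42.  33.  28.  28.  29.  31.  32.  33.  33.  33.  35.  39.  52.  77. 110. 140. 160. 168. 168. 161. 147. 130. 116. 110. 110.]
far + [156. 156. 151. 143. 132. 124. 120. 115. 110. 105.  97.  83.  65.  47.  34.  27.  25.  26.  28.  29.  30.  30.  31.  32.  37.  49.  73. 107. 139. 160. 169. 169. 161. 145. 128. 115. 111. 110.]
right - [106. 106. 107. 109. 113. 117. 122. 125. 127. 127. 127. 127. 127. 124. 113.  97.  77.  60.  47.  38.  34.  32.  33.  37.  50.  70.  90. 100. 106. 119. 139. 155. 165. 167. 161. 144. 120. 100.]
right + [ 76.  73.  69.  66.  66.  69.  71.  72.  73.  73.  74.  74.  74.  72.  68.  60.  51.  44.  39.  36.  34.  34.  33.  34.  39.  48.  57.  65.  74.  92. 118. 141. 157. 164. 160. 144. 120. 100.]
left - [ 95.  81.  58.  36.  22.  19.  21.  24.  25.  26.  28.  33.  39.  48.  57.  64.  66.  62.  58.  55.  54.  57.  64.  74.  89. 110. 136. 158. 169. 169. 164. 151. 130. 109.  95.  90.  88.  88.]
left + [133. 113.  82.  50.  29.  22.  22.  24.  25.  26.  28.  32.  40.  49.  58.  65.  66.  63.  58.  55.  54.  57.  64.  75.  90. 111. 136. 156. 167. 168. 162. 147. 120.  91.  70.  61.  59.  58.]
```

Rough face estimates: near bar ≈88.7 mm, right bar ≈91.5 mm. So red should meet its stop after about 92 mm, which is inside the 84–96 mm range. I'll slide it 86 mm and then creep.

Request:
move_arm(deltas=[0,0,0,1,0,0,1,0,0,0,2.7,0,0,1,0,0,0,4.5,0,0,1,0,0,0,6.2,0,0,1,0,0,0,7.6,0,0,1,0,0,0,8.3,0,0,1,0,0,0,8.6,0,0,1,0,0,0,8.6,0,0,1])

```text
time: 5.15
tool_pos: [0.484, 0.0926, 0.0298]
ee_rot: [3.141, -0.0, 2.967]
wrist_force: [-2.0, 0.6, 6.3]
width: 0.0195
finger_force: 30.0
```

Request:
move_arm(deltas=[0,0,0,0,0,0,1,0,0,0,0,0,0,1,0,0,0,0,0,0,1])

```text
time: 5.45
tool_pos: [0.484, 0.0926, 0.0298]
ee_rot: [3.141, -0.002, 2.967]
wrist_force: [-2.6, 0.6, 6.3]
width: 0.0198
finger_force: 30.0
```

Request:
move_arm(deltas=[0,0,0,0.04,0,0,1,0,0,0,0.08,0,0,1,0,0,0,0.12,0,0,1,0,0,0,0.16,0,0,1,0,0,0,0.2,0,0,1,0,0,0,0.2,0,0,1])

```text
time: 6.05
tool_pos: [0.4834, 0.0925, 0.0297]
ee_rot: [3.141, 0.002, 2.967]
wrist_force: [2.1, 0.7, 6.7]
width: 0.0199
finger_force: 30.0
```

Request:
move_arm(deltas=[0,0,0,0.03,0,0,1,0,0,0,0.06,0,0,1,0,0,0,0.09,0,0,1,0,0,0,0.12,0,0,1,0,0,0,0.15,0,0,1,0,0,0,0.15,0,0,1])

```text
time: 6.65
tool_pos: [0.4817, 0.0926, 0.0297]
ee_rot: [3.141, 0.002, 2.967]
wrist_force: [3.4, 0.7, 5.2]
width: 0.0197
finger_force: 30.0
```

Request:
move_arm(deltas=[0,0,0,0.03,0,0,1,0,0,0,0.06,0,0,1,0,0,0,0.09,0,0,1,0,0,0,0.12,0,0,1,0,0,0,0.15,0,0,1,0,0,0,0.15,0,0,1])

```text
time: 7.25
tool_pos: [0.4802, 0.0927, 0.0297]
ee_rot: [-3.142, 0.002, 2.967]
wrist_force: [2.6, 0.4, 5.9]
width: 0.02
finger_force: 30.0
```

Request:
move_arm(deltas=[0,0,0,0.03,0,0,1,0,0,0,0.06,0,0,1,0,0,0,0.09,0,0,1,0,0,0,0.12,0,0,1,0,0,0,0.15,0,0,1,0,0,0,0.15,0,0,1])

```text
time: 7.85
tool_pos: [0.4788, 0.093, 0.0297]
ee_rot: [-3.142, 0.002, 2.967]
wrist_force: [3.7, -1.1, 5.1]
width: 0.02
finger_force: 30.0
```

Request:
move_arm(deltas=[0,0,0,0.03,0,0,1,0,0,0,0.06,0,0,1,0,0,0,0.09,0,0,1,0,0,0,0.12,0,0,1,0,0,0,0.15,0,0,1,0,0,0,0.15,0,0,1])

```text
time: 8.45
tool_pos: [0.4774, 0.0932, 0.0297]
ee_rot: [-3.142, 0.002, 2.967]
wrist_force: [2.7, -0.2, 5.6]
width: 0.0196
finger_force: 30.0
```

Request:
move_arm(deltas=[0,0,0,0.03,0,0,1,0,0,0,0.06,0,0,1,0,0,0,0.09,0,0,1,0,0,0,0.12,0,0,1,0,0,0,0.15,0,0,1,0,0,0,0.15,0,0,1])

```text
time: 9.05
tool_pos: [0.4769, 0.0933, 0.0298]
ee_rot: [3.142, 0.005, 2.967]
wrist_force: [6.7, -1.4, 3.2]
width: 0.0197
finger_force: 30.0
```

Contact: the last 1.5 mm step moved the tub only 0.5 mm and the force rose. Sliding drag was about 3 N, so I'll press to about 10 N at the wrist and hold.

Request:
move_arm(deltas=[0,0,0,0.05,0,0,1,0,0,0,0.1,0,0,1,0,0,0,0.1,0,0,1,0,0,0,0.1,0,0,1])

```text
time: 9.45
tool_pos: [0.4767, 0.0934, 0.0299]
ee_rot: [3.141, 0.006, 2.967]
wrist_force: [8.2, -0.4, 3.0]
width: 0.0203
finger_force: 30.0
```

Request:
move_arm(deltas=[0,0,0,0.07,0,0,1,0,0,0,0.07,0,0,1,0,0,0,0.07,0,0,1,0,0,0,0.07,0,0,1,0,0,0,0.07,0,0,1,0,0,0,0.07,0,0,1,0,0,0,0.07,0,0,1,0,0,0,0.07,0,0,1])

```text
time: 10.25
tool_pos: [0.4765, 0.0934, 0.03]
ee_rot: [3.141, 0.007, 2.966]
wrist_force: [9.9, -1.9, 1.9]
width: 0.0199
finger_force: 30.0
```

Red is home, with about 10 N at the wrist and 7–8 N of that on the bar, held for more than 0.5 s. Next I'll let go, rise, and start turning towards yellow.

Request:
move_arm(deltas=[0,0,0,0,0,0,-0.1,0,0,0,0,0,0,-0.1,0,0,0,0,0,0,-0.1,0,0,0,0,0,-2,-0.1,0,0,0,0,0,-4.5,-0.1,0,0,0.15,-3.5,3,-4.5,-0.1,0,0,0.3,-7,6,-4.5,-0.1,0,0,0.45,-9.7,8.1,-4.5,-0.1])

```text
time: 11.05
tool_pos: [0.5834, 0.1583, 0.0735]
ee_rot: [-3.141, -0.002, 2.511]
wrist_force: [-0.6, 0.2, 0.4]
width: 0.0515
finger_force: 0.0
```

Request:
move_arm(deltas=[0,0,0.15,0,0,0,-0.1,0,0,0.3,0,0,0,-0.1,0,0,0.45,0,0,0,-0.1,0,0,0.6,0,0,0,-0.1,0,0,0.75,0,0,0,-0.1,0,0,0.9,0,0,0,-0.1,0,0,1.05,0,0,0,-0.1,0,0,1.121,0,0,0,-0.1])

```text
time: 11.85
tool_pos: [0.5814, 0.157, 0.0729]
ee_rot: [-3.138, 0.001, 1.392]
wrist_force: [0.5, 0.1, 0.1]
width: 0.0517
finger_force: 0.0
```

```bash
python3 - <<'E'
from bench import robot; from meas import *
o=robot.get_obs(); print({k:o[k] for k in("time","tool_pos","ee_rot","joint_positions","wrist_force","width")})
s=robot.snapshot("scene"); meas(s,(.5365,.1233))
E
```

```text
{'time': 11.85, 'tool_pos': array([0.58141414, 0.157047  , 0.07287865]), 'ee_rot': array([-3.13809784e+00,  8.85784321e-04,  1.39182319e+00]), 'joint_positions': array([1.69469302e-01, 2.47219815e-01, 1.39709135e+00, 3.61582387e-04,
       1.50086872e+00, 3.48418071e-01]), 'wrist_force': array([0.54963806, 0.05536795, 0.07986707]), 'width': 0.05170940559608662}
red lid 152 0.0536 ((490.67510986328125, 66.70738220214844), (86.02079772949219, 39.51638412475586), 23.580081939697266) knob 4 [0.4987 0.1016 0.08  ]
yellow lid 475 0.0536 ((589.6889038085938, 157.02073669433594), (79.30093383789062, 85.07655334472656), 82.78231811523438) knob 41 [0.5884 0.1564 0.08  ]
green lid 344 0.0538 ((505.4385681152344, 172.60018920898438), (74.7866439819336, 78.89400482177734), 80.95942687988281) knob 39 [0.5073 0.172  0.08  ]
orange ((466.0594482421875, 28.682376861572266), (138.8432159423828, 103.39046478271484), 85.96820831298828)
frame 435 ((538.3613891601562, 123.94085693359375), (227.35862731933594, 227.37425231933594), 80.130859375)
```

Request:
move_arm(deltas=[0,0,0,0,0.3,2,-0.1,0,0,0,0,0.3,3.5,-0.1,0,0,0,0,0.3,4.3,-0.1,0,0,0,0,0.3,4.3,-0.1,0,0,0,0,0.3,4.3,1,0,0,0,0,0.3,4.3,1,0,0,0,0,0.3,4.3,1,0,0,0,0,0.3,4.3,1])

```text
time: 12.7
tool_pos: [0.5863, 0.1566, 0.032]
ee_rot: [3.14, -0.001, 1.396]
wrist_force: [0.3, 0.2, 0.3]
width: 0.0231
finger_force: 0.0
```

Request:
move_arm(deltas=[0,0,0,0,0,0,1,0,0,0,0,0,0,1,0,0,0,0,0,0,1,0,0,0,0,0,0,1])

```text
time: 13.1
tool_pos: [0.5861, 0.1566, 0.0319]
ee_rot: [3.141, -0.0, 1.396]
wrist_force: [-0.4, 0.8, 3.8]
width: 0.0199
finger_force: 30.0
```

Request:
move_arm(deltas=[0,0,0,-1,0,0,1,0,0,0,-2.7,0,0,1,0,0,0,-4.5,0,0,1,0,0,0,-6.2,0,0,1,0,0,0,-7.6,0,0,1,0,0,0,-8.3,0,0,1,0,0,0,-8.6,0,0,1,0,0,0,-8.6,0,0,1])

```text
time: 13.9
tool_pos: [0.5709, 0.0695, 0.0318]
ee_rot: [3.141, 0.001, 1.394]
wrist_force: [-0.1, 0.6, 5.9]
width: 0.0198
finger_force: 30.0
```

Request:
move_arm(deltas=[0,0,0,-0.04,0,0,1,0,0,0,-0.08,0,0,1,0,0,0,-0.12,0,0,1,0,0,0,-0.16,0,0,1,0,0,0,-0.2,0,0,1,0,0,0,-0.2,0,0,1])

```text
time: 14.5
tool_pos: [0.5707, 0.0687, 0.0318]
ee_rot: [3.14, -0.001, 1.395]
wrist_force: [-0.1, 1.8, 6.6]
width: 0.0198
finger_force: 30.0
```

Request:
move_arm(deltas=[0,0,0,-0.04,0,0,1,0,0,0,-0.08,0,0,1,0,0,0,-0.12,0,0,1,0,0,0,-0.16,0,0,1,0,0,0,-0.2,0,0,1,0,0,0,-0.2,0,0,1])

```text
time: 15.1
tool_pos: [0.5704, 0.0667, 0.0318]
ee_rot: [3.14, -0.001, 1.395]
wrist_force: [0.3, 2.4, 5.1]
width: 0.0193
finger_force: 30.0
```

Request:
move_arm(deltas=[0,0,0,-0.04,0,0,1,0,0,0,-0.08,0,0,1,0,0,0,-0.12,0,0,1,0,0,0,-0.16,0,0,1,0,0,0,-0.2,0,0,1,0,0,0,-0.2,0,0,1])

```text
time: 15.7
tool_pos: [0.5701, 0.0647, 0.0319]
ee_rot: [3.14, -0.001, 1.395]
wrist_force: [1.2, 1.6, 6.1]
width: 0.0197
finger_force: 30.0
```

Travel is 93.3 mm and the tub is still sliding freely, with about 2 N of drag.

Request:
move_arm(deltas=[0,0,0,-0.03,0,0,1,0,0,0,-0.06,0,0,1,0,0,0,-0.09,0,0,1,0,0,0,-0.12,0,0,1,0,0,0,-0.15,0,0,1,0,0,0,-0.15,0,0,1])

```text
time: 16.3
tool_pos: [0.5699, 0.0637, 0.0319]
ee_rot: [3.14, -0.002, 1.395]
wrist_force: [1.5, 3.2, 4.4]
width: 0.0196
finger_force: 30.0
```

Request:
move_arm(deltas=[0,0,0,-0.03,0,0,1,0,0,0,-0.06,0,0,1,0,0,0,-0.09,0,0,1,0,0,0,-0.12,0,0,1,0,0,0,-0.12,0,0,1,0,0,0,-0.12,0,0,1])

```text
time: 16.9
tool_pos: [0.5698, 0.0635, 0.0319]
ee_rot: [3.14, -0.003, 1.395]
wrist_force: [1.4, 5.0, 5.4]
width: 0.0197
finger_force: 30.0
```

Contact with the right bar: a 1.2 mm command moved the tub 0.2 mm and the force rose. Now pressing up.

Request:
move_arm(deltas=[0,0,0,-0.05,0,0,1,0,0,0,-0.1,0,0,1,0,0,0,-0.15,0,0,1,0,0,0,-0.2,0,0,1,0,0,0,-0.2,0,0,1,0,0,0,-0.2,0,0,1])

```text
time: 17.5
tool_pos: [0.5697, 0.0631, 0.032]
ee_rot: [3.14, -0.006, 1.395]
wrist_force: [1.9, 7.2, 5.0]
width: 0.0199
finger_force: 30.0
```

Request:
move_arm(deltas=[0,0,0,-0.08,0,0,1,0,0,0,-0.17,0,0,1,0,0,0,-0.17,0,0,1,0,0,0,-0.17,0,0,1,0,0,0,-0.17,0,0,1,0,0,0,-0.17,0,0,1,0,0,0,-0.17,0,0,1,0,0,0,-0.17,0,0,1])

```text
time: 18.3
tool_pos: [0.5697, 0.0627, 0.0321]
ee_rot: [3.14, -0.008, 1.396]
wrist_force: [2.8, 10.6, 5.4]
width: 0.0197
finger_force: 30.0
```

Request:
move_arm(deltas=[0,0,0,0,0,0,1,0,0,0,0,0,0,1,0,0,0,0,0,0,1])

```text
time: 18.6
tool_pos: [0.5697, 0.0627, 0.0322]
ee_rot: [3.14, -0.008, 1.396]
wrist_force: [1.4, 10.4, 4.1]
width: 0.0198
finger_force: 30.0
```

Yellow is home, about 10.5 N at the wrist and 8 N of that on the bar, held for more than 0.8 s. I'll let go and head for green.

Request:
move_arm(deltas=[0,0,0,0,0,0,-0.1,0,0,0,0,0,0,-0.1,0,0,0,0,0,0,-0.1,0,0,0,0,0,-2,-0.1,0,0,0,0,0,-4.5,-0.1,0,0,-0.15,3.5,-3,-4.5,-0.1,0,0,-0.3,7,-6,-4.5,-0.1,0,0,-0.45,9.8,-8.3,-4.5,-0.1])

```text
time: 19.4
tool_pos: [0.5026, 0.1709, 0.0757]
ee_rot: [-3.14, 0.0, 1.851]
wrist_force: [0.5, 0.5, -0.2]
width: 0.0518
finger_force: 0.0
```

Request:
move_arm(deltas=[0,0,-0.15,0,0,0,-0.1,0,0,-0.3,0,0,0,-0.1,0,0,-0.45,0,0,0,-0.1,0,0,-0.6,0,0,0,-0.1,0,0,-0.75,0,0,0,-0.1,0,0,-0.9,0,0,0,-0.1,0,0,-1.05,0,0,0,-0.1,0,0,-1.121,0,0,0,-0.1])

```text
time: 20.2
tool_pos: [0.5036, 0.1694, 0.0754]
ee_rot: [-3.14, -0.001, 2.97]
wrist_force: [0.7, 0.7, 0.0]
width: 0.0516
finger_force: 0.0
```

```bash
python3 - <<'E'
from bench import robot; from meas import *
o=robot.get_obs(); print({k:o[k] for k in("time","tool_pos","ee_rot","wrist_force","width")})
s=robot.snapshot("scene"); meas(s,(.5365,.1233))
E
```

```text
{'time': 20.2, 'tool_pos': array([0.50360704, 0.16940519, 0.07539307]), 'ee_rot': array([-3.14018524e+00, -1.20813530e-03,  2.97017727e+00]), 'wrist_force': array([0.68471059, 0.67874832, 0.04069237]), 'width': 0.05164331249210005}
red lid 349 0.0536 ((481.9644775390625, 93.39550018310547), (74.6579360961914, 83.90242767333984), 79.6677017211914) knob 27 [0.4851 0.0955 0.08  ]
yellow lid 449 0.0534 ((567.8350830078125, 64.39541625976562), (83.00738525390625, 95.55896759033203), 79.74813079833984) knob 52 [0.4947 0.0717 0.08  ]
green lid 376 0.0538 ((506.76904296875, 172.92916870117188), (74.46497344970703, 81.76827239990234), 80.26278686523438) knob 34 [0.5089 0.1711 0.08  ]
orange ((455.90057373046875, 39.303504943847656), (151.5732879638672, 148.8216552734375), 2.496237277984619)
frame 496 ((538.6194458007812, 123.61664581298828), (227.03025817871094, 228.44223022460938), 79.9836196899414)
```

Red and yellow are where I left them. I'll lower onto green and grip.

Request:
move_arm(deltas=[0,0,0,-0.1,0.1,2,-0.1,0,0,0,-0.1,0.1,3.5,-0.1,0,0,0,-0.1,0.1,4.3,-0.1,0,0,0,-0.1,0.1,4.4,-0.1,0,0,0,-0.1,0.1,4.4,1,0,0,0,-0.1,0.1,4.4,1,0,0,0,-0.1,0.1,4.4,1,0,0,0,-0.1,0.1,4.4,1])

```text
time: 21.05
tool_pos: [0.5057, 0.1713, 0.0329]
ee_rot: [3.141, 0.001, 2.967]
wrist_force: [0.1, -2.2, 0.1]
width: 0.0231
finger_force: 0.4
```

Request:
move_arm(deltas=[0,0,0,0,0,0,1,0,0,0,0,0,0,1,0,0,0,0,0,0,1,0,0,0,0,0,0,1])

```text
time: 21.45
tool_pos: [0.5056, 0.1711, 0.0329]
ee_rot: [-3.141, 0.001, 2.967]
wrist_force: [-0.9, -2.6, 4.4]
width: 0.0196
finger_force: 30.0
```

Request:
move_arm(deltas=[0,0,0,-1,0,0,1,0,0,0,-2.7,0,0,1,0,0,0,-4.5,0,0,1,0,0,0,-6.2,0,0,1,0,0,0,-7.6,0,0,1,0,0,0,-8.1,0,0,1,0,0,0,-8.4,0,0,1,0,0,0,-8.4,0,0,1])

```text
time: 22.25
tool_pos: [0.5879, 0.157, 0.0329]
ee_rot: [3.141, -0.001, 2.967]
wrist_force: [-2.6, -1.0, 5.5]
width: 0.0196
finger_force: 30.0
```

Request:
move_arm(deltas=[0,0,0,-0.04,0,0,1,0,0,0,-0.08,0,0,1,0,0,0,-0.12,0,0,1,0,0,0,-0.16,0,0,1,0,0,0,-0.2,0,0,1,0,0,0,-0.2,0,0,1])

```text
time: 22.85
tool_pos: [0.5888, 0.1568, 0.0329]
ee_rot: [3.141, -0.002, 2.967]
wrist_force: [-3.8, -1.1, 7.1]
width: 0.0201
finger_force: 30.0
```

Request:
move_arm(deltas=[0,0,0,-0.03,0,0,1,0,0,0,-0.06,0,0,1,0,0,0,-0.09,0,0,1,0,0,0,-0.12,0,0,1,0,0,0,-0.15,0,0,1,0,0,0,-0.15,0,0,1])

```text
time: 23.45
tool_pos: [0.5903, 0.1566, 0.0329]
ee_rot: [3.141, -0.002, 2.967]
wrist_force: [-4.1, -0.6, 6.7]
width: 0.0197
finger_force: 30.0
```

Still sliding: it moved the full 1.5 mm, with about 4 N of drag.

Request:
move_arm(deltas=[0,0,0,-0.04,0,0,1,0,0,0,-0.08,0,0,1,0,0,0,-0.12,0,0,1,0,0,0,-0.16,0,0,1,0,0,0,-0.18,0,0,1,0,0,0,-0.18,0,0,1])

```text
time: 24.05
tool_pos: [0.592, 0.1562, 0.0329]
ee_rot: [3.141, -0.002, 2.967]
wrist_force: [-4.1, -0.5, 7.0]
width: 0.0201
finger_force: 30.0
```

Request:
move_arm(deltas=[0,0,0,-0.04,0,0,1,0,0,0,-0.08,0,0,1,0,0,0,-0.12,0,0,1,0,0,0,-0.16,0,0,1,0,0,0,-0.18,0,0,1,0,0,0,-0.18,0,0,1])

```text
time: 24.65
tool_pos: [0.5938, 0.1559, 0.0329]
ee_rot: [3.141, -0.002, 2.967]
wrist_force: [-4.9, -1.1, 6.4]
width: 0.0197
finger_force: 30.0
```

Request:
move_arm(deltas=[0,0,0,-0.04,0,0,1,0,0,0,-0.08,0,0,1,0,0,0,-0.12,0,0,1,0,0,0,-0.15,0,0,1,0,0,0,-0.15,0,0,1,0,0,0,-0.15,0,0,1])

```text
time: 25.25
tool_pos: [0.5953, 0.1557, 0.0329]
ee_rot: [3.141, -0.002, 2.967]
wrist_force: [-3.9, -0.5, 6.9]
width: 0.0193
finger_force: 30.0
```

Request:
move_arm(deltas=[0,0,0,-0.04,0,0,1,0,0,0,-0.08,0,0,1,0,0,0,-0.12,0,0,1,0,0,0,-0.15,0,0,1,0,0,0,-0.15,0,0,1,0,0,0,-0.15,0,0,1])

```text
time: 25.85
tool_pos: [0.5968, 0.1554, 0.0329]
ee_rot: [3.141, -0.002, 2.967]
wrist_force: [-3.8, -1.6, 6.2]
width: 0.0196
finger_force: 30.0
```

Travel is 92.5 mm, still sliding with about 4 N of drag.

Request:
move_arm(deltas=[0,0,0,-0.04,0,0,1,0,0,0,-0.08,0,0,1,0,0,0,-0.12,0,0,1,0,0,0,-0.15,0,0,1,0,0,0,-0.15,0,0,1,0,0,0,-0.15,0,0,1])

```text
time: 26.45
tool_pos: [0.5981, 0.1552, 0.033]
ee_rot: [3.141, -0.002, 2.967]
wrist_force: [-5.3, -1.0, 7.2]
width: 0.0196
finger_force: 30.0
```

Request:
move_arm(deltas=[0,0,0,-0.03,0,0,1,0,0,0,-0.06,0,0,1,0,0,0,-0.09,0,0,1,0,0,0,-0.1,0,0,1,0,0,0,-0.1,0,0,1,0,0,0,-0.1,0,0,1])

```text
time: 27.05
tool_pos: [0.5982, 0.1552, 0.033]
ee_rot: [3.142, -0.004, 2.967]
wrist_force: [-6.3, -1.2, 8.1]
width: 0.0198
finger_force: 30.0
```

Contact with the far bar. Pressing up.

Request:
move_arm(deltas=[0,0,0,-0.05,0,0,1,0,0,0,-0.1,0,0,1,0,0,0,-0.15,0,0,1,0,0,0,-0.15,0,0,1,0,0,0,-0.15,0,0,1])

```text
time: 27.55
tool_pos: [0.5985, 0.1551, 0.0331]
ee_rot: [-3.141, -0.007, 2.967]
wrist_force: [-10.4, -1.0, 10.8]
width: 0.0196
finger_force: 30.0
```

Request:
move_arm(deltas=[0,0,0,-0.05,0,0,1,0,0,0,-0.06,0,0,1,0,0,0,-0.06,0,0,1,0,0,0,-0.06,0,0,1,0,0,0,-0.06,0,0,1,0,0,0,-0.06,0,0,1,0,0,0,-0.06,0,0,1,0,0,0,-0.06,0,0,1])

```text
time: 28.35
tool_pos: [0.5986, 0.1551, 0.0331]
ee_rot: [-3.141, -0.008, 2.967]
wrist_force: [-10.9, -0.7, 10.8]
width: 0.0193
finger_force: 30.0
```

Request:
move_arm(deltas=[0,0,0,-0.04,0,0,1,0,0,0,-0.04,0,0,1,0,0,0,-0.04,0,0,1,0,0,0,-0.04,0,0,1,0,0,0,-0.04,0,0,1,0,0,0,-0.04,0,0,1,0,0,0,-0.04,0,0,1])

```text
time: 29.05
tool_pos: [0.5987, 0.1551, 0.0332]
ee_rot: [-3.141, -0.008, 2.967]
wrist_force: [-11.2, -0.7, 11.2]
width: 0.0193
finger_force: 30.0
```

Request:
move_arm(deltas=[0,0,0,0,0,0,-0.1,0,0,0,0,0,0,-0.1,0,0,0,0,0,0,-0.1,0,0,0,0,0,0,-0.1,0,0,0,0,0,-3,-0.1,0,0,0,0,0,-7,-0.1,0,0,0,0,0,-11,-0.1,0,0,0,0,0,-15,-0.1])

```text
time: 29.85
tool_pos: [0.6027, 0.1541, 0.1833]
ee_rot: [3.141, -0.0, 2.967]
wrist_force: [-0.1, 0.5, -1.1]
width: 0.0516
finger_force: 0.0
```

Request:
move_arm(deltas=[0,0,0,2,4,0,0,0,0,0,4,8,0,0,0,0,0,6,12,0,0,0,0,0,8,16,0,0,0,0,0,10,20,0,0,0,0,0,12,24,0,0,0,0,0,14,28,0,0,0,0,0,14,28,0,0])

```text
time: 30.65
tool_pos: [0.5106, 0.4596, 0.1807]
ee_rot: [3.14, -0.002, 2.974]
wrist_force: [1.0, -0.5, -0.1]
width: 0.0467
finger_force: 0.0
```

```bash
python3 - <<'E'
from bench import robot; from meas import *
o=robot.get_obs(); print({k:o[k] for k in("time","tool_pos","wrist_force","width")})
s=robot.snapshot("top"); meas(s,(.5365,.1233))
z=np.hstack([cv2.resize(s["image"][150:260,220:350],(390,330)),cv2.resize(robot.snapshot("scene")["image"][140:290,260:450],(390,330))])
cv2.imwrite("pics/end.png",z[...,::-1])
E
```

```text
{'time': 30.65, 'tool_pos': array([0.51062116, 0.45957832, 0.18073808]), 'wrist_force': array([ 1.03852503, -0.48507978, -0.13939235]), 'width': 0.04671112725262034}
red lid 659 0.0522 ((479.33709716796875, 92.78260803222656), (74.65137481689453, 75.2034683227539), 79.58674621582031) knob 59 [0.4781 0.0937 0.08  ]
yellow lid 622 0.0522 ((569.1007080078125, 62.2888298034668), (74.92940521240234, 74.18824768066406), 79.88693237304688) knob 60 [0.5727 0.0628 0.08  ]
green lid 320 0.0522 ((597.5314331054688, 158.5003662109375), (69.88774108886719, 72.31371307373047), 80.12559509277344) knob 34 [0.597  0.1561 0.08  ]
orange ((555.4325561523438, -126.99920654296875), (92.53746795654297, 1195.9637451171875), 16.514076232910156)
frame 490 ((538.5801391601562, 122.77210235595703), (222.19276428222656, 223.16268920898438), 80.0442886352539)
```

View pics/end.png

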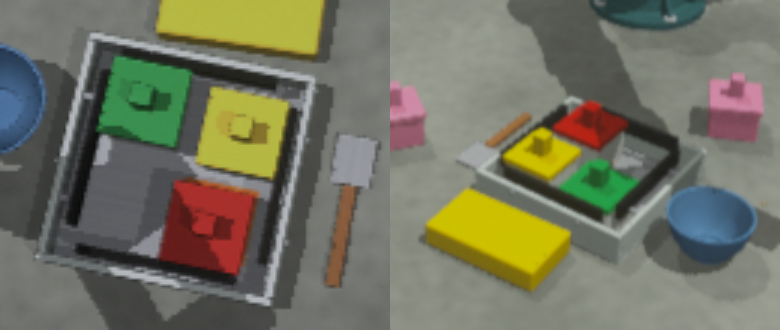

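The last picture shows red near-right (crop (208,225)), yellow far-right (242,127) and green far-left (143,95), each against its bar. The near-left place is empty and the other things are undisturbed, so I'm handing in.

```bash
python3 -c "
from bench import robot
print(robot.close_job())"
```

```text
the job is handed in; nothing more can be done
None
```

I slid the red, yellow and green tubs home in that order, pressed each against its stop bar for over half a second with an estimated 7–8 N (wrist force at most 11.2 N in the readings after each move), and handed the job in at about 31 s with the gripper clear; no verdict came back.

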